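Read out a motion sensor on a coasting turntable

ROBOT

A 6-joint arm with a two-finger parallel gripper is mounted at the origin on the work surface. World frame = base frame: x ahead of the robot, y to its left, z up, the work surface at z = 0. Lengths are in m, angles in rad, forces in N, time in s.
With the tool pointing down it reaches from about 0.325 to 0.775 m from the base axis. Payload 5.5 kg.
Tool frame: the origin (TCP) lies at the very end of the fingers, on their centre line; the grasp point (between the pads) lies 19 mm behind it; z points along the fingers, y is the line along which they close (so a half turn about z gives the same grasp; the last joint's range is limited). The gripper opens to 88 mm and grips with 3 to 60 N. Pads are 20 mm wide; open, the fingers measure 115 mm over their backs; the gripper's body (75 mm by 178 mm) begins 61 mm behind the grasp point.
Start: joints at [-1.272, 0.091, 1.231, -0, 1.82, -0.057], TCP at [0.209, -0.562, 0.223] pointing down, gripper open.
Joint ranges: [-2.87, 2.87], [-0.86, 2.18], [0.17, 2.46], [-1.51, 4.65], [0.06, 2.69], [-2.65, 2.65]. Speed limits (rad/s): [2.57, 2.57, 3.01, 3.14, 3.14, 3.14].

INTERFACE

Orientations are given as a unit quaternion [w, x, y, z].
In Python, from plant import get_state, vision, job_done gives the robot as it stands.
- The arm moves only by the tool jog_arm, never from a script. Its argument "deltas" is one flat list of numbers, 5 for each row, row after row: the shift along the tool's x, y, z each as a share of 3 cm, from -1 to 1, then the turn about the tool's z as a share of 45 degrees, from -1 to 1, then the closure, from 0 (fully open) to 1 (shut). In form: [x, y, z, roll, grip, x, y, z, roll, grip, ...]. A call has 1 to 12 rows; each row shifts and turns the commanded pose from where the row before left it, along the tool's axes as they then stand; what a row does not reach is not made up. A row lasts 1/12 s, in which the tool goes at most 41.7 mm and 7.16 degrees, less where a joint would pass 70% of its speed; a pose out of reach is approached as far as the arm can. A call with a number of a shift or a turn outside -1 to 1 is refused whole. A call with a gripper value outside its range is refused whole. The fingers move at their own pace and stop on an object; "grip_force" is the grip in N (left out, the last holds). Time passes only in rows, so rows that do not move let the fingers close. It gives the time, the measured TCP pose, the force, the opening and the grip force at its end, in the units of the state.
- get_state(): the state, without advancing time (a new reading comes with each control period).
- vision.grab_frame(name): name is "side" or "top"; returns a dict with "color" (480x640x3 uint8, red, green, blue), "camera_matrix" (3x3 intrinsics, pixels), "R" (3x3) and "t" (3): a world point X has camera coordinates R X + t. Camera axes: x right, y down, z forward; pixel columns grow to the right and rows downward; lengths in m; the calibration is good to about 2 mm. A picture is of the moment at which its call begins. There is no depth.
- job_done(): hands the job in; it is judged then, once.
The state is a dict: "time_s": time; "q": joint angles; "qd": joint speeds; "joint_efforts": joint torques, N m; "position": TCP position; "ee_rot": TCP orientation; "force": force on the tool from outside, world axes, zero at the start; "wrist_torque": the same for the moment, N m; "opening": finger opening in m; "finger_force": force on a finger pad.
Only numpy, scipy, OpenCV 4.12 (cv2) and the standard library are available. Lean on these libraries where they do the work, as an engineer would, in place of code of your own. Each camera call takes 0.05 s, during which the arm holds its last target. There are 200 camera calls.

TASK

Take the orange reader probe out of its black stand first, and with the probe in the gripper push one of the yellow posts so that the turntable coasts freely at 30 to 90 degrees per second, either way round. While it is coasting, keep the probe's nose upright over the red window of the sensor board, following it round without touching the turntable, within 15 mm sideways of the window's centre and 10 to 50 mm above it for 5 s without a break, then raise the probe at least 10 cm above the window's height and finish while still holding it upright in the air. Do not ram or overspin the turntable, and leave everything else on the bench where it is.

Things in the scene. Friction and masses are not known exactly. Their poses are not given: they have to be found in the camera images.
- turntable: Fixed turntable. Origin: on the vertical spindle axis at bench height. Grey base 180 mm across, 35 mm high, with a black box 28 mm high reaching 120 mm from the axis on the robot's side. On it turns an aluminium platter, radius 125 mm, 35 to 47 mm above the bench, with a green circuit board 190 x 100 mm (top at 52 mm, small parts up to 59 mm). Only the two yellow posts rise higher.
- platter (a joint): Platter angle about the spindle, rad, counter-clockwise from above positive, no stop within 9 turns; any start, at rest. At 0 the window lies along the turntable's own +x. Nominal 1.2 kg, inertia 0.009 kg m2 (really 0.75 to 1.35 times). Bearing drag 0.0004 N m s/rad plus 0.0002 N m: coasts for tens of seconds, losing 5 to 9 percent of 1 rad/s in a second. Under 1 N at a post turns it.
- window (a point): Centre of the top face of the red round infrared window, 24 mm across, on a white square 34 mm sensor module on the green board. It travels with the platter on a circle of radius 75 mm about the spindle, 60 mm above the bench. z up, x outward from the spindle.
- post_a (a point): Centre of the top of one upright yellow push post, 16 mm in diameter, rising from the platter (47 mm above the bench) to 97 mm above the bench. On a circle of radius 100 mm, 1.92 rad counter-clockwise (from above) of the window. Turns with the platter.
- post_b (a point): Centre of the top of the other, equal yellow push post, radius 100 mm, 1.92 rad clockwise of the window.
- probe: Loose pen-like infrared reader, 150 mm long, round, 0.09 kg, standing nose down in the black stand. Origin: centre of the nose's flat lower face; z runs up its length. Black nose 18 mm in diameter for the lowest 30 mm, then an orange barrel 26 mm in diameter, from 40 to 150 mm above the nose face. Grip the barrel from above at any yaw, 110 to 125 mm above the nose face.
- stand: Fixed black stand of the probe: steel foot 90 mm across and 8 mm high with a tube, 42 mm outside and 34 mm inside diameter, its rim 60 mm above the bench, its inner floor 8 mm above the bench. Origin: centre of the underside. It stands to the robot's left or right.
- toolpot: Fixed blue pot, 72 mm across and 85 mm high, with small tools sticking out to 135 mm; a bystander that stands on the other side from the probe's stand.
- reel: Bystander: steel-coloured solder reel, 66 mm across, 41 mm high, to be left alone. Origin: centre of the underside.
- flux_tin: Bystander: yellow flux tin, 72 mm across, 18 mm high. Origin: centre of the underside.
- cleaner: Bystander: white bottle with a red cap, 54 mm across, 110 mm high. Origin: centre of the underside.
- brush: Bystander: orange-handled brush lying flat, 150 mm long.
- tape: Bystander: white roll of tape lying flat, 70 mm across, 22 mm high. Origin: centre of the underside.
- driver: Bystander: blue-handled screwdriver lying flat, 160 mm long.

How it is judged:
By the outcome, as a careful person would: the job done as asked, in the order asked, and still so for the second after the job is handed in, while the arm keeps its last pose, push and grip.
It also fails if it takes over 54 s, if anything falls off the work surface, if the arm or the gripper's body presses on something with over 40 N, if the wrist force passes 120 N, or if a joint passes its speed limit or range.

## Working session

There is one attempt and no reset: what is moved stays moved. The work goes in short steps, Python scripts to look and compute and a tool call to move; the robot and the scene stay as the last step left them, time stands still between calls to the robot, and variables do not carry over. Pictures are saved under pics/ and viewed, at most 10 in all, crops included, and the job is handed in when it is done.

Besides the shell and the picture viewer there is one more tool, called after "Call:" as name(argument=value, ...) on one line, values as JSON. jog_arm: Moves the arm, as the interface text tells. Its arguments: {"type":"object","properties":{"deltas":{"type":"array","items":{"type":"number"}},"grip_force":{"type":"number"}},"required":["deltas"]}

```bash
mkdir -p pics; ls; python3 - <<'E'
from plant import get_state, vision
import cv2,numpy as np
s=get_state(); print({k:np.round(v,3).tolist() for k,v in s.items()})
for n in("side","top"):
    f=vision.grab_frame(n); cv2.imwrite(f"pics/{n}0.png",f["color"][...,::-1]); print(n,f["camera_matrix"].round(1).tolist(),f["R"].round(4).tolist(),f["t"].round(4).tolist())
    np.savez(f"{n}0.npz",**f)
E
```

```text
pics
{'time_s': 0.0, 'q': [-1.272, 0.092, 1.232, -0.0, 1.82, -0.057], 'qd': [0.002, 0.001, 0.001, 0.001, -0.0, 0.002], 'joint_efforts': [-0.0, -44.646, -40.645, 0.07, 0.029, -0.0], 'position': [0.209, -0.562, 0.222], 'ee_rot': [-0.001, 0.984, 0.177, -0.0], 'force': [-0.285, -0.126, 0.363], 'wrist_torque': [-0.002, 0.046, -0.001], 'finger_force': 0.0, 'opening': 0.088}
side [[604.6, 0.0, 318.7], [0.0, 604.6, 243.2], [0.0, 0.0, 1.0]] [[-0.803, -0.5956, 0.0197], [-0.4523, 0.5877, -0.6708], [0.388, -0.5476, -0.7414]] [0.4379, 0.3507, 1.2989]
top [[453.1, 0.0, 322.2], [0.0, 453.1, 239.7], [0.0, 0.0, 1.0]] [[-0.0157, -0.9999, 0.0007], [-0.9884, 0.0155, -0.1509], [0.1509, -0.0031, -0.9885]] [-0.0305, 0.6072, 0.91]
```

View pics/top0.png

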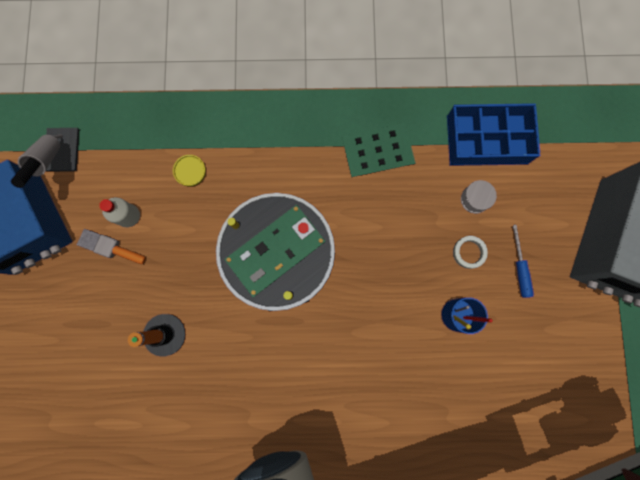

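View pics/side0.png

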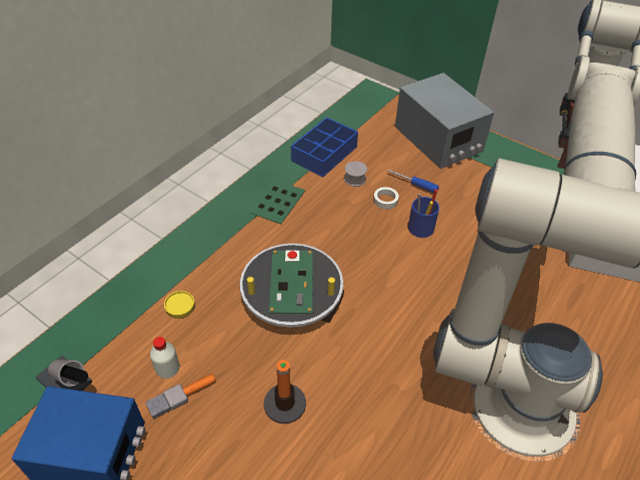

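Top view: platter centre about (276,251), red window (303,228), posts (232,222) and (288,295), probe top (136,339), stand foot (164,334). Side view: probe top (283,365), window (292,255), posts (250,287) and (331,287).

```bash
cat > h.py <<'E'
import numpy as np, cv2
def ray(f,uv):
    K,R,t=f["camera_matrix"],f["R"],f["t"]; d=R.T@np.linalg.solve(K,[uv[0],uv[1],1.]); return -R.T@t,d
def plane(f,uv,z):
    o,d=ray(f,uv); return o+d*(z-o[2])/d[2]
def tri(fs,uvs):
    A=0;b=0
    for f,u in zip(fs,uvs):
        o,d=ray(f,u); d/=np.linalg.norm(d); P=np.eye(3)-np.outer(d,d); A=A+P; b=b+P@o
    return np.linalg.solve(A,b)
def blobs(f,lo,hi,box=None,amin=8):
    hsv=cv2.cvtColor(np.ascontiguousarray(f["color"]),cv2.COLOR_RGB2HSV)
    m=cv2.inRange(hsv,np.array(lo),np.array(hi))
    if lo[0]<0: m=cv2.inRange(hsv,np.array([180+lo[0],lo[1],lo[2]]),np.array([180,hi[1],hi[2]]))|cv2.inRange(hsv,np.array([0,lo[1],lo[2]]),np.array(hi))
    if box is not None:
        k=np.zeros_like(m); k[box[1]:box[3],box[0]:box[2]]=1; m=m*k
    n,l,s,c=cv2.connectedComponentsWithStats(m)
    return [(c[i].round(2).tolist(),s[i].tolist()) for i in range(1,n) if s[i,4]>=amin]
E
python3 - <<'E'
from h import *
T=dict(np.load("top0.npz"));S=dict(np.load("side0.npz"))
for n,f,box,pb in(("top",T,(205,185,345,315),(115,310,200,360)),("side",S,(230,235,350,335),(255,350,310,425))):
    print(n,"red",blobs(f,(-6,150,110),(6,255,255),box))
    print(n,"yel",blobs(f,(22,150,80),(32,255,255),box))
    print(n,"orange",blobs(f,(5,180,150),(16,255,255),pb,20))
    print(n,"green",blobs(f,(45,120,80),(80,255,255),pb,3))
    print(n,"black",blobs(f,(0,0,0),(180,110,75),pb,100))
    c=f["color"]; x,y,w,h=(110,300,100,75) if n=="top" else (245,345,80,90)
    cv2.imwrite(f"pics/{n}c.png",cv2.resize(c[y:y+h,x:x+w,::-1],None,fx=4,fy=4,interpolation=0))
a=cv2.imread("pics/topc.png");b=cv2.imread("pics/sidec.png");o=np.zeros((360,720,3),np.uint8);o[:300,:400]=a;o[:,400:]=b;cv2.imwrite("pics/c.png",o)
# platter white rim outer contour in top
g=T["color"][185:320,205:350]; m=cv2.inRange(g,(150,150,150),(255,255,255)); ct=max(cv2.findContours(m,0,1)[0],key=lambda c:cv2.boundingRect(c)[2])
(e,ax,an)=cv2.fitEllipse(ct); print("ellipse",e[0]+205,e[1]+185,ax,plane(T,(e[0]+205,e[1]+185),.047))
E
```

```text
top red [([302.83, 227.52], [299, 223, 9, 10, 71])]
top yel [([231.86, 221.86], [229, 218, 7, 9, 43]), ([288.3, 294.94], [285, 292, 8, 7, 47])]
top orange [([134.8, 339.18], [128, 333, 14, 14, 92])]
top green [([134.22, 339.22], [132, 337, 5, 5, 18])]
top black [([166.7, 334.18], [144, 315, 41, 41, 1091])]
side red [([291.92, 254.27], [288, 251, 9, 7, 52])]
side yel [([250.48, 285.03], [247, 277, 8, 18, 105]), ([330.76, 285.46], [328, 277, 7, 18, 107])]
side orange [([282.65, 365.47], [276, 360, 14, 12, 101])]
side green [([282.71, 364.5], [281, 363, 4, 4, 14])]
side black [([282.78, 399.35], [274, 386, 22, 26, 127])]
ellipse 274.8773651123047 251.18274688720703 (113.59120178222656, 115.43827819824219) [0.58359465 0.05977211 0.047     ]
```

View pics/c.png

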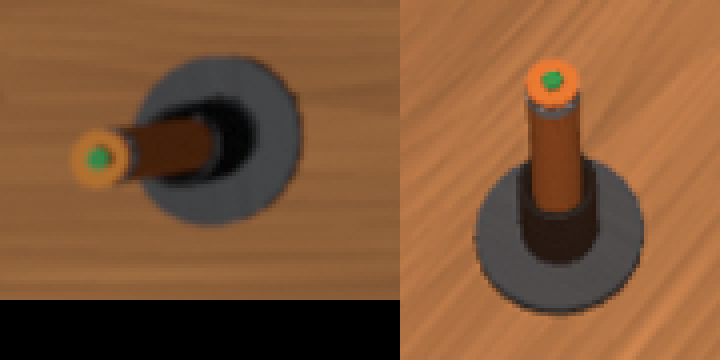

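The crops show the probe with a green dot on its top (top 134,339; side 283,364.5) and the foot centred at about top (164.5,335), side (284.8,403.7).

```bash
python3 - <<'E'
from h import *
T=dict(np.load("top0.npz"));S=dict(np.load("side0.npz"))
p=tri([T,S],[(134.22,339.22),(282.71,364.5)]);print("probe top",p)
print("foot",plane(T,(164.5,335),.008),plane(S,(284.8,403.7),.008),"top@.158",plane(T,(134.22,339.22),.158),plane(S,(282.71,364.5),.158))
w=tri([T,S],[(302.83,227.52),(291.92,254.27)]);print("win",w,plane(T,(302.83,227.52),.06),plane(S,(291.92,254.27),.06))
for u in[(231.86,221.86),(288.3,294.94)]:print("post top view mid",plane(T,u,.095))
for u in[(250.48,279.5),(330.76,279.5)]:print("post side",plane(S,u,.097))
# centre by least squares: circle with window r75, posts r100 at +-1.92
from scipy.optimize import least_squares
W=(plane(T,(302.83,227.52),.06)+plane(S,(291.92,254.27),.06))[:2]/2
P=[plane(T,u,.095)[:2] for u in[(231.86,221.86),(288.3,294.94)]]
def r(x):
    c=x[:2];f=lambda R,a:c+R*np.array([np.cos(x[2]+a),np.sin(x[2]+a)])
    return np.concatenate([f(.075,0)-W,f(.1,1.92)-P[0],f(.1,-1.92)-P[1]])
s=least_squares(r,[.58,.06,0]);print(s.x,s.fun)
E
```

```text
probe top [0.41319579 0.30186771 0.15639801]
foot [0.41265725 0.29843003 0.008     ] [0.40806249 0.30632983 0.008     ] top@.158 [0.41364722 0.30143037 0.158     ] [0.41218227 0.30242219 0.158     ]
win [ 6.30712972e-01 -1.21333829e-04  5.65761743e-02] [6.30795738e-01 9.66230662e-05 6.00000000e-02] [0.62807594 0.00193733 0.06      ]
post top view mid [0.63826692 0.14141505 0.095     ]
post top view mid [0.49039455 0.02848177 0.095     ]
post side [0.63560889 0.14570082 0.097     ]
post side [0.48860238 0.03303489 0.097     ]
[ 0.58469918  0.05870868 -0.91626537] [ 0.00092238 -0.00180831  0.00014785  0.00164193 -0.00107024  0.00016638]
```

Call:
jog_arm(deltas=[0, 0, -0.15, -0.155, 0, 0, 0, -0.15, -0.155, 0, 0, 0, -0.15, -0.155, 0, 0, 0, -0.15, -0.155, 0, 0, 0, -0.15, -0.155, 0, 0, 0, -0.15, -0.155, 0, 0, 0, -0.15, -0.155, 0, 0, 0, -0.15, -0.155, 0, 0, 0, -0.15, -0.155, 0, 0, 0, -0.15, -0.155, 0, 0, 0, 0, 0, 0], grip_force=50)

```text
time_s: 1.02
position: [0.209, -0.5626, 0.2682]
ee_rot: [0.0, 0.705, 0.709, -0.0]
force: [-0.3, 1.3, 0.5]
opening: 0.0874
finger_force: 0.0
```

Call:
jog_arm(deltas=[0.5, 0.2, 0, 0, 0, 0.95, 0.4, 0, 0, 0, 0.95, 0.4, 0, 0, 0, 0.95, 0.4, 0, 0, 0, 0.95, 0.4, 0, 0, 0, 0.95, 0.4, 0, 0, 0, 0.95, 0.4, 0, 0, 0, 0.95, 0.4, 0, 0, 0, 0.95, 0.4, 0, 0, 0, 0.95, 0.4, 0, 0, 0, 0.95, 0.4, 0, 0, 0, 0.95, 0.4, 0, 0, 0])

```text
time_s: 2.02
position: [0.3464, -0.2321, 0.2671]
ee_rot: [-0.0, 0.708, 0.706, 0.0]
force: [0.3, -0.1, -0.0]
opening: 0.0879
finger_force: 0.0
```

Call:
jog_arm(deltas=[0.95, 0.4, 0, 0, 0, 0.95, 0.4, 0, 0, 0, 0.95, 0.4, 0, 0, 0, 0.95, 0.4, 0, 0, 0, 0.95, 0.4, 0, 0, 0, 0.95, 0.4, 0, 0, 0, 0.95, 0.4, 0, 0, 0, 0.95, 0.4, 0, 0, 0, 0.95, 0.2, 0, 0, 0, 0.95, 0, 0, 0, 0, 0.95, -0.1, 0, 0, 0, 0.95, -0.1, 0, 0, 0])

```text
time_s: 3.02
position: [0.4411, 0.1101, 0.2669]
ee_rot: [-0.0, 0.708, 0.706, -0.0]
force: [0.5, 0.4, 0.0]
opening: 0.0878
finger_force: 0.0
```

Call:
jog_arm(deltas=[0.95, -0.15, 0, 0, 0, 0.95, -0.15, 0, 0, 0, 0.95, -0.15, 0, 0, 0, 0.95, -0.15, 0, 0, 0, 0.95, -0.15, 0, 0, 0, 0.95, -0.15, 0, 0, 0, 0.5, -0.03, 0, 0, 0, 0.2, 0, 0, 0, 0, 0, 0, 0, 0, 0])

```text
time_s: 3.77
position: [0.4127, 0.3014, 0.2667]
ee_rot: [-0.0, 0.706, 0.708, -0.001]
force: [0.2, -0.3, 0.6]
opening: 0.0878
finger_force: 0.0
```

```bash
python3 - <<'E'
from h import *
from plant import get_state,vision
s=get_state();print(np.round(s["position"],4))
f=vision.grab_frame("side");np.savez("side1.npz",**f);cv2.imwrite("pics/s1.png",cv2.resize(f["color"][240:440,180:400,::-1],None,fx=3,fy=3))
print(blobs(f,(45,120,80),(80,255,255),(255,350,310,425),3))
E
```

```text
[0.4127 0.3014 0.2667]
[]
```

View pics/s1.png

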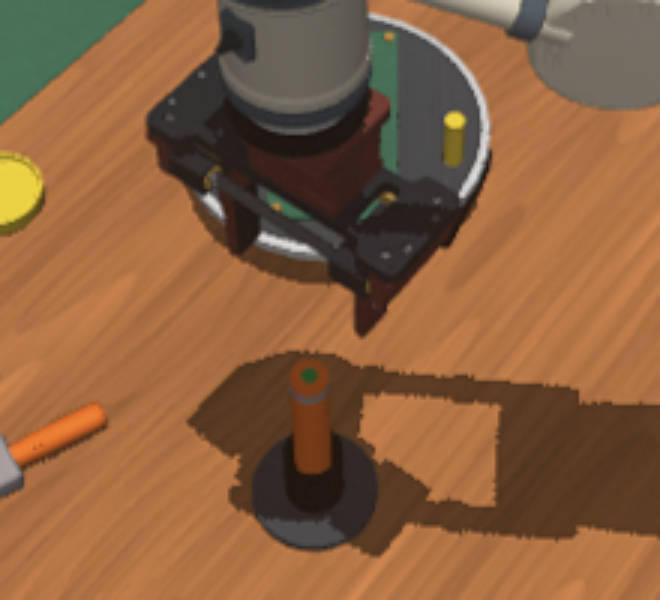

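The open gripper hangs above the probe (crop 310,378), fingers either side.

Call:
jog_arm(deltas=[0, 0, 0.5, 0, 0, 0, 0, 0.9, 0, 0, 0, 0, 0.9, 0, 0, 0, 0, 0.9, 0, 0, 0, 0, 0.9, 0, 0, 0, 0, 0.7, 0, 0.3, 0, 0, 0.4, 0, 0.3, 0, 0, 0.17, 0, 0.5, 0, 0, 0, 0, 0.6, 0, 0, 0, 0, 0.7, 0, 0, 0, 0, 0.8, 0, 0, 0, 0, 1], grip_force=50)

```text
time_s: 4.82
position: [0.4138, 0.3009, 0.1083]
ee_rot: [0.0, 0.706, 0.708, 0.001]
force: [0.1, -0.4, 1.0]
opening: 0.0446
finger_force: 0.0
```

Call:
jog_arm(deltas=[0, 0, 0, 0, 1, 0, 0, 0, 0, 1, 0, 0, 0, 0, 1, 0, 0, 0, 0, 1])

```text
time_s: 5.15
position: [0.4132, 0.3007, 0.107]
ee_rot: [0.0, 0.706, 0.708, 0.0]
force: [0.8, 0.6, 1.8]
opening: 0.0251
finger_force: 50.0
```

Call:
jog_arm(deltas=[0, 0, -0.2, 0, 1, 0, 0, -0.5, 0, 1, 0, 0, -0.9, 0, 1, 0, 0, -0.9, 0, 1, 0, 0, -0.9, 0, 1, 0, 0, -0.5, 0, 1, 0, 0, -0.1, 0, 1, 0, 0, 0, 0, 1])

```text
time_s: 5.82
position: [0.4134, 0.3008, 0.2277]
ee_rot: [0.0, 0.706, 0.708, 0.001]
force: [-0.3, 0.8, -1.6]
opening: 0.0252
finger_force: 50.0
```

```bash
python3 - <<'E'
from h import *
from plant import get_state,vision
s=get_state();print(np.round(s["position"],4),s["opening"],s["finger_force"])
o=[]
for n,(x,y) in(("side",(200,270)),("top",(60,240))):
    f=vision.grab_frame(n);np.savez(n+"2.npz",**f);o.append(cv2.resize(f["color"][y:y+150,x:x+130,::-1],None,fx=3,fy=3,interpolation=0))
    P=np.array(s["position"]); 
    for z in(P[2]-.098,P[2]-.068,P[2]-.058,P[2]):
        q=f["camera_matrix"]@(f["R"]@np.array([P[0],P[1],z])+f["t"]);print(n,z,q[:2]/q[2],(q[:2]/q[2]-[x,y])*3)
cv2.imwrite("pics/g.png",np.hstack(o))
E
```

```text
[0.4134 0.3008 0.2277] 0.02517720799531649 49.99983072280884
side 0.12971411015953302 [283.08223668 371.05088317] [249.24671005 303.1526495 ]
side 0.15971411015953302 [282.71106015 363.12389043] [248.13318045 279.37167128]
side 0.16971411015953303 [282.58419544 360.4145176 ] [247.75258633 271.2435528 ]
side 0.22771411015953302 [281.81543011 343.99646131] [245.44629032 221.98938392]
top 0.12971411015953302 [140.77184751 338.33060957] [242.31554254 294.99182871]
top 0.15971411015953302 [134.16852787 339.40490989] [222.50558362 298.21472968]
top 0.16971411015953303 [131.85912983 339.78062805] [215.57738948 299.34188415]
top 0.22771411015953302 [117.25827655 342.1560547 ] [171.77482964 306.46816409]
```

View pics/g.png

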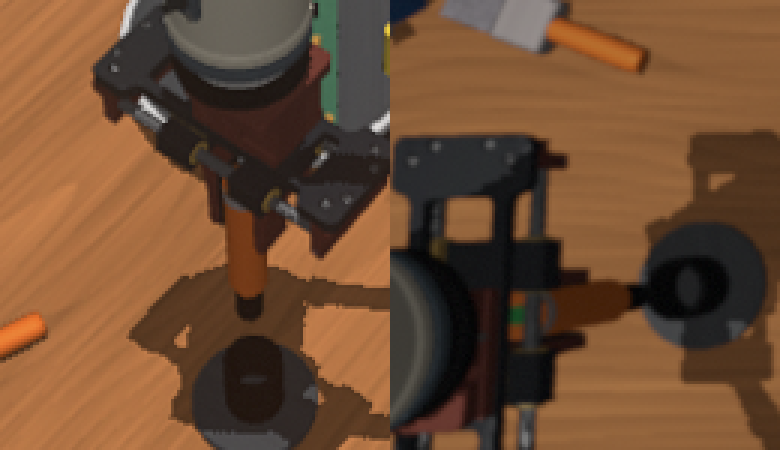

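Probe hangs upright: nose tip at crop (249,318) side and (635,295) top, matching the projected TCP line. On to the push start point behind post_a.

Call:
jog_arm(deltas=[-0.3, 0.4, 0, 0, 1, -0.6, 0.8, 0, 0, 1, -0.6, 0.8, 0, 0, 1, -0.6, 0.8, 0, 0, 1, -0.6, 0.8, 0, 0, 1, -0.6, 0.8, 0, 0, 1, -0.6, 0.8, 0, 0, 1, -0.6, 0.8, 0, 0, 1, -0.3, 0.4, 0, 0, 1, 0, 0, 0.2, 0, 1, 0, 0, 0.6, 0, 1, 0, 0, 0.7, 0, 1])

```text
time_s: 6.92
position: [0.6051, 0.1574, 0.1805]
ee_rot: [-0.0, 0.706, 0.708, 0.0]
force: [-0.4, 0.4, -0.3]
opening: 0.0254
finger_force: 50.0
```

Call:
jog_arm(deltas=[0, 0, 0.4, 0, 1, 0, 0, 0, 0, 1])

```text
time_s: 7.08
position: [0.6028, 0.1573, 0.164]
ee_rot: [-0.002, 0.706, 0.708, -0.003]
force: [-0.7, -0.3, -1.3]
opening: 0.0254
finger_force: 50.0
```

```bash
cat > plan.py <<'E'
import numpy as np
C=np.array([.5847,.0587])
def rows(cur,pts):
    """cur: commanded xyz; pts: xyz targets per row -> quantised rows, 12 per line (tool x=world y, tool y=world x, z down)"""
    cur=np.array(cur,float);out=[]
    for p in pts:
        d=np.array([p[1]-cur[1],p[0]-cur[0],cur[2]-p[2]])/.03; d=np.clip(np.round(d,2),-1,1)
        cur=cur+.03*np.array([d[1],d[0],-d[2]]);out.append([*d.tolist(),0,1])
    for i in range(0,len(out),12):print("["+", ".join(f"{v:g}" for r in out[i:i+12] for v in r)+"]")
    print("end",cur.round(4));return cur
E
python3 - <<'E'
from h import *
from plan import *
from plant import get_state,vision
s=get_state();P=np.array(s["position"]);print(P.round(4),s["time_s"])
f=vision.grab_frame("side");print(blobs(f,(-6,150,60),(6,255,255),(230,235,350,335)),blobs(f,(22,150,60),(32,255,255),(230,235,350,335)))
cv2.imwrite("pics/p.png",cv2.resize(f["color"][200:350,200:380,::-1],None,fx=3,fy=3,interpolation=0))
w=np.array([.1,.2]+[.35]*6+[.45,.55,.65,.75,.85,.95,1.05,1.1,1.1,1.1,.7,.3]);a=1.37-np.cumsum(w)/12
print(a.round(2))
rows(P,[(*(C+.1*np.array([np.cos(x),np.sin(x)])),.170) for x in a])
E
```

```text
[0.6028 0.1573 0.164 ] 7.0833
[([294.32, 254.84], [292, 252, 5, 6, 19])] [([249.49, 285.87], [247, 277, 7, 18, 82]), ([330.76, 285.46], [328, 277, 7, 18, 107])]
[1.36 1.35 1.32 1.29 1.26 1.23 1.2  1.17 1.13 1.09 1.03 0.97 0.9  0.82
 0.73 0.64 0.55 0.46 0.4  0.37]
[-0.03, 0.09, -0.2, 0, 1, -0.01, 0.05, 0, 0, 1, -0.02, 0.1, 0, 0, 1, -0.03, 0.09, 0, 0, 1, -0.03, 0.09, 0, 0, 1, -0.03, 0.09, 0, 0, 1, -0.03, 0.1, 0, 0, 1, -0.04, 0.09, 0, 0, 1, -0.05, 0.11, 0, 0, 1, -0.07, 0.14, 0, 0, 1, -0.08, 0.15, 0, 0, 1, -0.12, 0.18, 0, 0, 1]
[-0.14, 0.19, 0, 0, 1, -0.17, 0.2, 0, 0, 1, -0.21, 0.2, 0, 0, 1, -0.23, 0.2, 0, 0, 1, -0.26, 0.17, 0, 0, 1, -0.26, 0.15, 0, 0, 1, -0.18, 0.08, 0, 0, 1, -0.08, 0.03, 0, 0, 1]
end [0.6778 0.0952 0.17  ]
```

View pics/p.png

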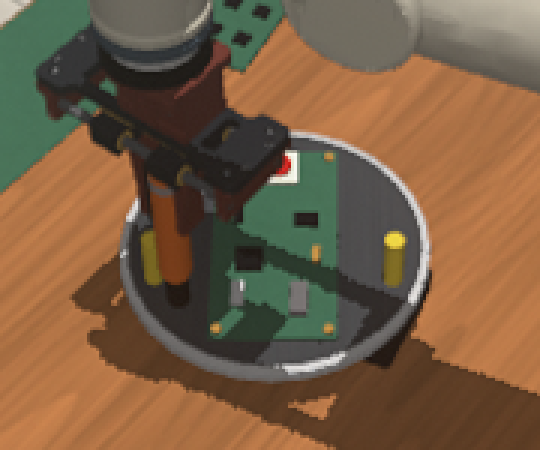

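The probe stands beside post_a (post at crop 150,258; probe nose 178,295), not touching; window at crop (283,163). Settle once and check height before pushing.

Call:
jog_arm(deltas=[0, 0, 0, 0, 1, 0, 0, 0, 0, 1])

```text
time_s: 7.3
position: [0.6056, 0.1574, 0.1711]
ee_rot: [0.001, 0.706, 0.708, 0.001]
force: [-0.2, 1.0, -1.4]
opening: 0.0255
finger_force: 50.0
```

Call:
jog_arm(deltas=[-0.02, 0.02, 0, 0, 1, -0.01, 0.05, 0, 0, 1, -0.02, 0.1, 0, 0, 1, -0.03, 0.09, 0, 0, 1, -0.03, 0.09, 0, 0, 1, -0.03, 0.09, 0, 0, 1, -0.03, 0.1, 0, 0, 1, -0.04, 0.09, 0, 0, 1, -0.05, 0.11, 0, 0, 1, -0.07, 0.14, 0, 0, 1, -0.08, 0.15, 0, 0, 1, -0.12, 0.18, 0, 0, 1])

```text
time_s: 8.3
position: [0.6421, 0.1411, 0.1695]
ee_rot: [-0.0, 0.706, 0.708, 0.0]
force: [0.6, 0.7, -1.0]
opening: 0.0255
finger_force: 50.0
```

Call:
jog_arm(deltas=[-0.14, 0.19, 0, 0, 1, -0.17, 0.2, 0, 0, 1, -0.21, 0.2, 0, 0, 1, -0.23, 0.2, 0, 0, 1, -0.26, 0.17, 0, 0, 1, -0.26, 0.15, 0, 0, 1, -0.18, 0.08, 0, 0, 1, -0.08, 0.03, 0, 0, 1, 0, 0, -0.2, 0, 1, 0, 0, -0.5, 0, 1, 0, 0, -0.6, 0, 1, 0, 0, -0.3, 0, 1])

```text
time_s: 9.3
position: [0.6787, 0.0958, 0.2207]
ee_rot: [0.001, 0.706, 0.708, 0.001]
force: [-0.0, 0.6, 0.1]
opening: 0.0253
finger_force: 50.0
```

```bash
cat >> h.py <<'E'
from plan import C
def angles(f):
    """window angle from red window and the posts' tops, each as (kind, angle, radius)"""
    r=[]
    ctr=f["camera_matrix"]@(f["R"]@np.array([C[0],C[1],.05])+f["t"]); u,v=(ctr[:2]/ctr[2]).astype(int)
    bx=(u-70,v-68,u+70,v+68)
    for k,lo,hi,z in(("W",(-6,150,60),(6,255,255),.06),("Y",(22,150,60),(32,255,255),.0)):
        for c,s in blobs(f,lo,hi,bx,15):
            x,y,w,h,a=s
            if k=="W": p=plane(f,(c[0],c[1]),.06)
            else: p=plane(f,(x+w/2-.5,y+h/2-.5),.072)   # whole post's box centre ~ mid height
            d=p[:2]-C; r.append((k,round(float(np.arctan2(d[1],d[0])),3),round(float(np.hypot(*d)),3),a))
    return r
E
python3 - <<'E'
from h import *
from plant import get_state,vision
for f in(dict(np.load("top0.npz")),dict(np.load("side0.npz"))):print(angles(f))
for i in range(6):
    s=get_state();n=("side","top")[i%2];f=vision.grab_frame(n);np.savez(f"{n}_m{i}.npz",t0=s["time_s"],**f)
    print(round(s["time_s"],3),n,np.round(s["position"],4),angles(f))
cv2.imwrite("pics/m.png",np.vstack([cv2.resize(np.load(f"{n}.npz")["color"][y:y+150,x:x+200,::-1],None,fx=2,fy=2) for n,x,y in(("side_m4",190,200),("top_m5",180,170))]))
E
```

```text
[('W', -0.904, 0.075, 71), ('Y', 0.985, 0.101, 66), ('Y', -2.842, 0.098, 47)]
[('W', -0.918, 0.071, 52), ('Y', 1.016, 0.102, 105), ('Y', -2.856, 0.1, 107)]
9.3 side [0.6787 0.0958 0.2207] [('W', -2.246, 0.074, 54), ('Y', -0.262, 0.099, 93), ('Y', 2.152, 0.101, 113)]
9.35 top [0.6791 0.0958 0.2225] [('W', -2.257, 0.073, 73), ('Y', -0.314, 0.1, 76)]
9.4 side [0.6792 0.0958 0.2209] [('W', -2.36, 0.074, 56), ('Y', -0.361, 0.098, 90), ('Y', 2.05, 0.101, 113)]
9.45 top [0.6788 0.0957 0.219 ] [('W', -2.367, 0.073, 73), ('Y', -0.413, 0.1, 75)]
9.5 side [0.6784 0.0956 0.2175] [('W', -2.46, 0.074, 53), ('Y', -0.473, 0.098, 91), ('Y', 1.937, 0.102, 109)]
9.55 top [0.6782 0.0956 0.2165] [('W', -2.472, 0.074, 76), ('Y', -0.521, 0.099, 75)]
```

View pics/m.png

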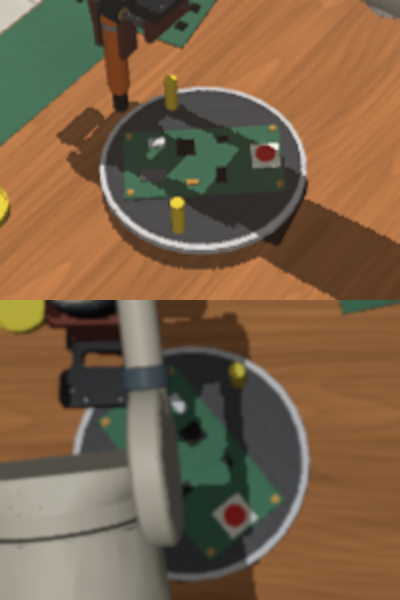

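Platter coasts clockwise at about 1.07 rad/s; window at side (190+132, 200+76), posts visible. Plan the intercept.

```bash
cat >> plan.py <<'E'
def phi(t,t0,p0,w0,a=.0444,b=.0222):
    """angle at t, for clockwise speed w0 at t0, I w' = -(drag)"""
    d=t-t0; w=(w0+b/a)*np.exp(-a*d)-b/a
    return p0-((w0+b/a)*(1-np.exp(-a*d))/a-b/a*d),w
def win(t,*k,z=.188):
    p,_=phi(t,*k); return np.array([C[0]+.075*np.cos(p),C[1]+.075*np.sin(p),z])
E
python3 - <<'E'
from plan import *
from plant import get_state
s=get_state();t=s["time_s"];print(t,np.round(s["position"],4))
st=np.array([.678,.0956,.2185]);k=(9.4,-2.335,1.07)
pts=[]
for i in range(1,25):
    u=min(i/14,1);e=10*u**3-15*u**4+6*u**5;g=win(t+i/12,*k);uz=np.clip((i-9)/8,0,1);p=st+e*(g-st);p[2]=st[2]+(3*uz**2-2*uz**3)*(.188-st[2]);pts.append(p)
rows(st,pts)
E
```

```text
9.6 [0.678  0.0955 0.2161]
[-0.01, -0.02, 0, 0, 1, -0.04, -0.11, 0, 0, 1, -0.09, -0.25, 0, 0, 1, -0.13, -0.42, 0, 0, 1, -0.13, -0.57, 0, 0, 1, -0.12, -0.69, 0, 0, 1, -0.08, -0.74, 0, 0, 1, -0.03, -0.74, 0, 0, 1, 0.04, -0.66, 0, 0, 1, 0.09, -0.53, 0.04, 0, 1, 0.14, -0.35, 0.12, 0, 1, 0.17, -0.18, 0.16, 0, 1]
[0.18, -0.01, 0.19, 0, 1, 0.17, 0.09, 0.18, 0, 1, 0.17, 0.12, 0.17, 0, 1, 0.15, 0.13, 0.11, 0, 1, 0.14, 0.14, 0.05, 0, 1, 0.13, 0.15, -0, 0, 1, 0.11, 0.17, -0, 0, 1, 0.11, 0.17, -0, 0, 1, 0.08, 0.17, -0, 0, 1, 0.08, 0.18, -0, 0, 1, 0.05, 0.19, -0, 0, 1, 0.05, 0.19, -0, 0, 1]
end [0.5709 0.1325 0.1879]
```

Call:
jog_arm(deltas=[-0.01, -0.02, 0, 0, 1, -0.04, -0.11, 0, 0, 1, -0.09, -0.25, 0, 0, 1, -0.13, -0.42, 0, 0, 1, -0.13, -0.57, 0, 0, 1, -0.12, -0.69, 0, 0, 1, -0.08, -0.74, 0, 0, 1, -0.03, -0.74, 0, 0, 1, 0.04, -0.66, 0, 0, 1, 0.09, -0.53, 0.04, 0, 1, 0.14, -0.35, 0.12, 0, 1, 0.17, -0.18, 0.16, 0, 1])

```text
time_s: 10.6
position: [0.5195, 0.0893, 0.2084]
ee_rot: [0.0, 0.706, 0.708, 0.0]
force: [-0.8, -0.2, -1.2]
opening: 0.0254
finger_force: 50.0
```

Call:
jog_arm(deltas=[0.18, -0.01, 0.19, 0, 1, 0.17, 0.09, 0.18, 0, 1, 0.17, 0.12, 0.17, 0, 1, 0.15, 0.13, 0.11, 0, 1, 0.14, 0.14, 0.05, 0, 1, 0.13, 0.15, 0, 0, 1, 0.11, 0.17, 0, 0, 1, 0.11, 0.17, 0, 0, 1, 0.08, 0.17, 0, 0, 1, 0.08, 0.18, 0, 0, 1, 0.05, 0.19, 0, 0, 1, 0.05, 0.19, 0, 0, 1])

```text
time_s: 11.6
position: [0.5719, 0.1321, 0.1871]
ee_rot: [0.0, 0.706, 0.708, 0.0]
force: [-0.0, -0.4, -0.6]
opening: 0.0254
finger_force: 50.0
```

```bash
python3 - <<'E'
from h import *
from plan import *
from plant import get_state,vision
k=(9.4,-2.335,1.07)
for i,n in enumerate(("side","top")):
    s=get_state();f=vision.grab_frame(n);np.savez(f"{n}_n{i}.npz",t0=s["time_s"],**f)
    print(round(s["time_s"],3),n,np.round(s["position"],4),angles(f),"pred W",(np.array(phi(s["time_s"],*k)[0])+2*np.pi).round(3),win(s["time_s"],*k).round(4))
cv2.imwrite("pics/n.png",np.vstack([cv2.resize(np.load(f"{n}.npz")["color"][y:y+150,x:x+200,::-1],None,fx=2,fy=2) for n,x,y in(("side_n0",190,180),("top_n1",180,170))]))
E
```

```text
11.6 side [0.5719 0.1321 0.1871] [('W', 1.837, 0.079, 61), ('Y', -0.05, 0.1, 65), ('Y', -2.547, 0.099, 98)] pred W 1.758 [0.5708 0.1324 0.188 ]
11.65 top [0.5725 0.1322 0.1868] [('W', 1.808, 0.073, 42), ('Y', -0.121, 0.1, 64), ('Y', -2.589, 0.098, 47)] pred W 1.711 [0.5742 0.133  0.188 ]
```

View pics/n.png

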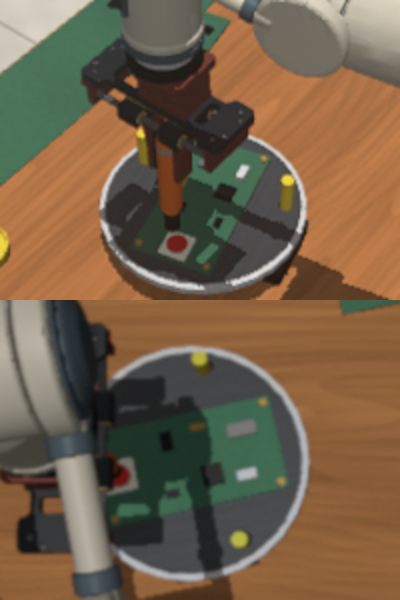

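Side crop: nose (173,222) above the window (177,243), probe about 5 mm ahead. The drag is at the upper end; update the model and go on.

```bash
python3 - <<'E'
from plan import *
t=11.7;k=(11.6,1.838,.875,.0593,.0296);st=np.array([.5709,.1325,.1879]);off=st-win(t,*k)
print(off.round(4),phi(t+2,*k))
rows(st,[win(t+i/12,*k)+off*max(0,1-i/6)*[1,1,0] for i in range(1,25)])
E
```

```text
[-0.0004  0.     -0.0001] (np.float64(0.17294796018838032), np.float64(0.7141024140391711))
[0.03, 0.18, -0, 0, 1, 0.01, 0.18, -0, 0, 1, -0, 0.18, -0, 0, 1, -0.01, 0.18, -0, 0, 1, -0.03, 0.17, -0, 0, 1, -0.03, 0.17, -0, 0, 1, -0.05, 0.17, -0, 0, 1, -0.06, 0.16, -0, 0, 1, -0.07, 0.15, -0, 0, 1, -0.07, 0.15, -0, 0, 1, -0.09, 0.14, -0, 0, 1, -0.1, 0.14, -0, 0, 1]
[-0.1, 0.12, -0, 0, 1, -0.11, 0.12, -0, 0, 1, -0.11, 0.11, -0, 0, 1, -0.13, 0.11, -0, 0, 1, -0.12, 0.09, -0, 0, 1, -0.14, 0.09, -0, 0, 1, -0.13, 0.07, -0, 0, 1, -0.14, 0.07, -0, 0, 1, -0.14, 0.06, -0, 0, 1, -0.15, 0.04, -0, 0, 1, -0.14, 0.04, -0, 0, 1, -0.15, 0.03, -0, 0, 1]
end [0.6585 0.0716 0.1879]
```

Call:
jog_arm(deltas=[0.03, 0.18, 0, 0, 1, 0.01, 0.18, 0, 0, 1, 0, 0.18, 0, 0, 1, -0.01, 0.18, 0, 0, 1, -0.03, 0.17, 0, 0, 1, -0.03, 0.17, 0, 0, 1, -0.05, 0.17, 0, 0, 1, -0.06, 0.16, 0, 0, 1, -0.07, 0.15, 0, 0, 1, -0.07, 0.15, 0, 0, 1, -0.09, 0.14, 0, 0, 1, -0.1, 0.14, 0, 0, 1])

```text
time_s: 12.7
position: [0.6308, 0.1178, 0.1869]
ee_rot: [-0.0, 0.706, 0.708, -0.0]
force: [0.3, -0.7, -1.6]
opening: 0.0253
finger_force: 50.0
```

Call:
jog_arm(deltas=[-0.1, 0.12, 0, 0, 1, -0.11, 0.12, 0, 0, 1, -0.11, 0.11, 0, 0, 1, -0.13, 0.11, 0, 0, 1, -0.12, 0.09, 0, 0, 1, -0.14, 0.09, 0, 0, 1, -0.13, 0.07, 0, 0, 1, -0.14, 0.07, 0, 0, 1, -0.14, 0.06, 0, 0, 1, -0.15, 0.04, 0, 0, 1, -0.14, 0.04, 0, 0, 1, -0.15, 0.03, 0, 0, 1])

```text
time_s: 13.7
position: [0.6591, 0.0709, 0.1869]
ee_rot: [-0.0, 0.706, 0.708, 0.0]
force: [0.6, 0.6, -0.8]
opening: 0.0258
finger_force: 50.0
```

```bash
python3 - <<'E'
from h import *
from plan import *
from plant import get_state,vision
k=(11.6,1.838,.875,.0593,.0296)
for i,n in enumerate(("side","top")):
    s=get_state();f=vision.grab_frame(n);np.savez(f"{n}_o{i}.npz",t0=s["time_s"],**f)
    print(round(s["time_s"],3),n,np.round(s["position"],4),angles(f),"pred W",phi(s["time_s"],*k),win(s["time_s"],*k).round(4))
cv2.imwrite("pics/o.png",np.vstack([cv2.resize(np.load(f"{n}.npz")["color"][y:y+150,x:x+200,::-1],None,fx=2,fy=2) for n,x,y in(("side_o0",190,180),("top_o1",180,170))]))
E
```

```text
13.7 side [0.6591 0.0709 0.1869] [('W', 0.184, 0.073, 53), ('Y', -1.8, 0.098, 97), ('Y', 2.038, 0.101, 109)] pred W (np.float64(0.17294796018838032), np.float64(0.7141024140391711)) [0.6586 0.0716 0.188 ]
13.75 top [0.6592 0.07   0.1869] [('Y', -1.816, 0.098, 53), ('Y', 1.953, 0.1, 31)] pred W (np.float64(0.13733268351008188), np.float64(0.710510428132148)) [0.659 0.069 0.188]
```

View pics/o.png

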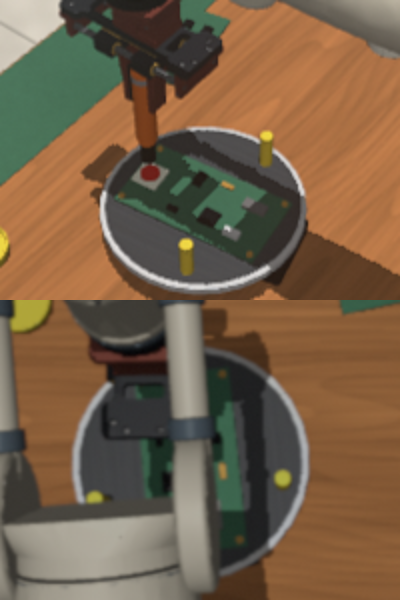

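Side crop: nose (148,155) right over the window (150,173). Final follow plus lift.

```bash
python3 - <<'E'
from plan import *
t=13.8;k=(13.7,.14,.73,.0593,.0296);st=np.array([.6585,.0716,.1879]);off=st-win(t,*k)
print(off.round(4),phi(t+32/12,*k))
L=[.2,.5,.9,.9,.9,.5,.2,0];z=.188;pts=[]
for i in range(1,41):
    tt=t+min(i,34)/12
    if i>32:z+=.03*L[i-33]
    pts.append(win(tt,*k,z=z)+off*max(0,1-i/6)*[1,1,0])
rows(st,pts)
E
```

```text
[-0.001   0.0079 -0.0001] (np.float64(-1.6153543525113707), np.float64(0.5440141535627424))
[-0.19, 0.01, -0, 0, 1, -0.2, 0, -0, 0, 1, -0.19, -0, -0, 0, 1, -0.18, -0.02, -0, 0, 1, -0.19, -0.02, -0, 0, 1, -0.18, -0.03, -0, 0, 1, -0.14, -0.04, -0, 0, 1, -0.13, -0.06, -0, 0, 1, -0.13, -0.05, -0, 0, 1, -0.12, -0.07, -0, 0, 1, -0.12, -0.07, -0, 0, 1, -0.11, -0.08, -0, 0, 1]
[-0.11, -0.08, -0, 0, 1, -0.1, -0.08, -0, 0, 1, -0.1, -0.09, -0, 0, 1, -0.09, -0.1, -0, 0, 1, -0.09, -0.1, -0, 0, 1, -0.08, -0.1, -0, 0, 1, -0.07, -0.11, -0, 0, 1, -0.07, -0.1, -0, 0, 1, -0.06, -0.11, -0, 0, 1, -0.05, -0.12, -0, 0, 1, -0.05, -0.11, -0, 0, 1, -0.04, -0.12, -0, 0, 1]
[-0.04, -0.11, -0, 0, 1, -0.03, -0.12, -0, 0, 1, -0.03, -0.11, -0, 0, 1, -0.02, -0.12, -0, 0, 1, -0.01, -0.12, -0, 0, 1, -0.01, -0.11, -0, 0, 1, 0, -0.12, -0, 0, 1, 0, -0.11, -0, 0, 1, 0.01, -0.11, -0.2, 0, 1, 0.01, -0.11, -0.5, 0, 1, 0, -0, -0.9, 0, 1, 0, -0, -0.9, 0, 1]
[0, -0, -0.9, 0, 1, 0, -0, -0.5, 0, 1, 0, -0, -0.2, 0, 1, 0, -0, -0, 0, 1]
end [ 0.5748 -0.0157  0.3109]
```

Call:
jog_arm(deltas=[-0.19, 0.01, 0, 0, 1, -0.2, 0, 0, 0, 1, -0.19, 0, 0, 0, 1, -0.18, -0.02, 0, 0, 1, -0.19, -0.02, 0, 0, 1, -0.18, -0.03, 0, 0, 1, -0.14, -0.04, 0, 0, 1, -0.13, -0.06, 0, 0, 1, -0.13, -0.05, 0, 0, 1, -0.12, -0.07, 0, 0, 1, -0.12, -0.07, 0, 0, 1, -0.11, -0.08, 0, 0, 1])

```text
time_s: 14.8
position: [0.646, 0.0146, 0.187]
ee_rot: [0.0, 0.706, 0.708, 0.0]
force: [-0.5, -0.8, -1.4]
opening: 0.0253
finger_force: 50.0
```

Call:
jog_arm(deltas=[-0.11, -0.08, 0, 0, 1, -0.1, -0.08, 0, 0, 1, -0.1, -0.09, 0, 0, 1, -0.09, -0.1, 0, 0, 1, -0.09, -0.1, 0, 0, 1, -0.08, -0.1, 0, 0, 1, -0.07, -0.11, 0, 0, 1, -0.07, -0.1, 0, 0, 1, -0.06, -0.11, 0, 0, 1, -0.05, -0.12, 0, 0, 1, -0.05, -0.11, 0, 0, 1, -0.04, -0.12, 0, 0, 1])

```text
time_s: 15.8
position: [0.6094, -0.0126, 0.1869]
ee_rot: [0.0, 0.706, 0.708, 0.0]
force: [-0.2, -0.0, -0.4]
opening: 0.0255
finger_force: 50.0
```

```bash
python3 - <<'E'
from h import *
from plan import *
from plant import get_state,vision
k=(13.7,.14,.73,.0593,.0296)
s=get_state();f=vision.grab_frame("side");print(round(s["time_s"],3),np.round(s["position"],4),angles(f),phi(s["time_s"],*k),win(s["time_s"],*k).round(4))
E
```

```text
15.8 [ 0.6094 -0.0126  0.1869] [('W', -1.261, 0.071, 48), ('Y', 0.683, 0.101, 98), ('Y', 3.113, 0.101, 106)] (np.float64(-1.2387486194794204), np.float64(0.5860802068648704)) [ 0.6091 -0.0122  0.188 ]
```

Call:
jog_arm(deltas=[-0.04, -0.14, 0, 0, 1, -0.03, -0.14, 0, 0, 1, -0.03, -0.14, 0, 0, 1, -0.02, -0.12, 0, 0, 1, -0.01, -0.12, 0, 0, 1, -0.01, -0.11, 0, 0, 1, 0, -0.12, 0, 0, 1, 0, -0.11, 0, 0, 1, 0.01, -0.11, -0.2, 0, 1, 0.01, -0.11, -0.5, 0, 1, 0, 0, -0.9, 0, 1, 0, 0, -0.9, 0, 1])

```text
time_s: 16.85
position: [0.5723, -0.016, 0.2623]
ee_rot: [-0.001, 0.706, 0.708, -0.001]
force: [-0.0, 0.5, -0.1]
opening: 0.0255
finger_force: 50.0
```

Call:
jog_arm(deltas=[0, 0, -0.9, 0, 1, 0, 0, -0.5, 0, 1, 0, 0, -0.2, 0, 1, 0, 0, 0, 0, 1, 0, 0, 0, 0, 1, 0, 0, 0, 0, 1])

```text
time_s: 17.35
position: [0.5728, -0.0162, 0.308]
ee_rot: [-0.001, 0.706, 0.708, -0.001]
force: [-0.4, 0.7, -0.9]
opening: 0.0256
finger_force: 50.0
```

```bash
python3 - <<'E'
from h import *
from plant import get_state,vision
s=get_state();f=vision.grab_frame("side");print(round(s["time_s"],3),np.round(s["position"],4),s["opening"],s["finger_force"],angles(f))
cv2.imwrite("pics/e.png",f["color"][...,::-1])
E
```

```text
17.35 [ 0.5728 -0.0162  0.308 ] 0.025580844926822367 49.999709129333496 [('W', -2.12, 0.073, 49), ('Y', -0.146, 0.1, 92), ('Y', 2.275, 0.102, 104)]
```

View pics/e.png

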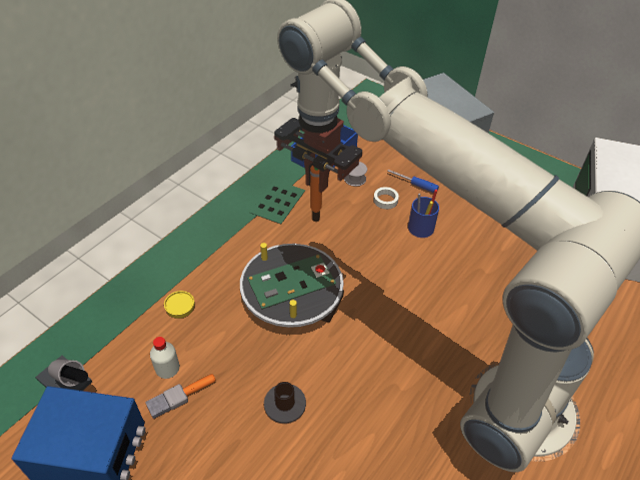

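The probe hangs upright with its nose at (316,215), well above the platter; the stand is empty at (285,400) and the other items are untouched.

```bash
python3 -c "from plant import job_done;print(job_done())"
```

```text
the job is handed in; nothing more can be done
None
```

The job is handed in at 17.4 s, verdict not shown: the probe came out of its stand, pushed post_a to about 61 deg/s clockwise, tracked the window for an estimated 5.7 s, and ended held upright about 15 cm above it.

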